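# Build up a slatted jewellery display riser

## Robot

A 7-joint arm with a two-finger parallel gripper is mounted at the origin on the work surface. World frame = base frame: x ahead of the robot, y to its left, z up, the work surface at z = 0. Lengths are in m, angles in rad, forces in N, time in s.
With the tool pointing down it reaches from about 0.4 to 0.875 m from the base axis. Payload 19.3 kg.
Tool frame: the origin (TCP) lies between the finger pads; the fingertips stand 17 mm ahead of it and the grasp point (between the pads) lies 2 mm behind it; z points along the fingers, x is the direction in which the jaws open and shut, and the axes are right-handed (so a half turn about z gives the same grasp; the last joint's range is limited). The gripper opens to 85 mm and grips with 20 to 120 N. Pads are 22 mm wide; open, the fingers measure 114 mm over their backs; the gripper's body (76 mm by 85 mm) begins 54 mm behind the grasp point. The pads swing forward as they close: fully open they stand 13 mm farther back than shut.
Start: joints at [1.194, 0.521, -0.036, 1.599, 0.021, 1.021, -0.113], TCP at [0.189, -0.596, 0.221] pointing down, gripper open.
Joint ranges: [-2.91, 2.91], [-0.3, 2.13], [-1.5, 1.42], [0.17, 2.43], [-1.26, 4.41], [0.16, 1.93], [-2.52, 2.52]. Speed limits (rad/s): [1.89, 1.89, 2.39, 2.39, 3.01, 3.01, 3.01].

## Interface

Orientations are given as [roll, pitch, yaw] about the fixed x, y, z axes, in that order (R = Rz(yaw) Ry(pitch) Rx(roll)).
In Python, from workcell import bot gives the robot as it stands. The module is installed in compiled form; this text tells all that it offers.
- The arm moves only by the tool arm_command, never from a script. Its argument "targets" is a list of rows, each a list of 6 numbers: the shift along the tool's x, y, z in mm, then the turn, a rotation vector about the tool's x, y, z in degrees. In form: [[x, y, z, wx, wy, wz], ...]. A call has 1 to 8 rows; each row shifts and turns the pose as measured when the row begins, along the tool's axes as they then stand; what a row does not reach is not made up. A row lasts 1/10 s, in which the tool goes at most 50 mm and 8.59 degrees, less where a joint would pass 70% of its speed; a pose out of reach is approached as far as the arm can. A call is refused whole if a number of a shift passes 50 or a number of a turn 8.59, either way. A call with a gripper value outside its range is refused whole. "grip" is the opening in per cent of the stroke, from 0 (shut) to 100 (fully open), set as the call begins (left out, the last holds). The fingers move at their own pace and stop on an object; "grip_force" is the grip in N (left out, the last holds). Time passes only in rows, so rows that do not move let the fingers close. It gives the time, the measured TCP pose, the force and the opening at its end, in the units of the state.
- bot.observe(): the state, without advancing time (a new reading comes with each control period).
- bot.grab_frame(name): name is "scene" or "top" or "wrist"; returns a dict with "color" (480x640x3 uint8, red, green, blue), "depth" (480x640 float32, m along the optical axis (not along the pixel's ray), 0 where there is no reading), "fov_y" (degrees; the focal length in pixels is half the picture's height over the tangent of half this angle, whatever the lens; pixels are square), "cx", "cy" (the principal point, pixels), "R" (3x3) and "t" (3): a world point X has camera coordinates R X + t; the wrist camera has in their place "hand_eye" (4x4, takes a point from camera to tool coordinates, whose origin is the TCP and whose axes are the tool frame's). Camera axes: x right, y down, z forward; pixel columns grow to the right and rows downward; lengths in m; the calibration is good to about 2 mm. A picture is of the moment at which its call begins: read the wrist's pose just before it.
- bot.job_done(): hands the job in, once; it reports no verdict.
The state is a dict: "clock": time; "qpos": joint angles; "qd": joint speeds; "joint_efforts": joint torques, N m; "position": TCP position; "tool_rot": TCP orientation; "force": force on the tool from outside, world axes, zero at the start; "moment": the same for the moment, N m; "grip_width": finger opening in m.
Only numpy, scipy, OpenCV 4.12 (cv2) and the standard library are available. Lean on these libraries where they do the work, as an engineer would, in place of code of your own. Each camera call takes 0.05 s, during which the arm holds its last target. There are 200 camera calls.

## Task

Build up the display riser: lay the two long wooden slats flat across the two cleats of its base, one at each end of the cleats, and then lay the two short slats flat across the long ones, one at each end, directly above the cleats. Make the stack square, with the slats' ends and outer sides flush with the layer below all round, and leave the bead jars, the spool and the glue tube where they are.

Things in the scene. Friction and masses are not known exactly. Their poses are not given: they have to be found in the camera images.
- riser: the base of the display riser, fixed to the table: a white-faced board 180 mm (x) x 140 mm (y) x 12 mm thick carrying two wooden cleats, each 24 mm wide (x), 120 mm long (along y) and 16 mm high, side by side with centre lines at x = -68 and +68 mm, so their tops are 28 mm above the table. From the outer side of one cleat to the outer side of the other is 160 mm, the length of a long slat. Origin: centre of the board's underside, on the table; z up
- long_a_mid (a point): one of two equal long plain wooden slats, 160 mm long x 24 mm wide x 16 mm high, lying flat and loose on the table at the start; point at its centre (8 mm up), x along its length, y across its width, z up. The four slats lie on either side of the riser base, which of them where varies
- long_b_mid (a point): one of two equal long plain wooden slats, 160 mm long x 24 mm wide x 16 mm high, lying flat and loose on the table at the start; point at its centre (8 mm up), x along its length, y across its width, z up. The four slats lie on either side of the riser base, which of them where varies
- short_a_mid (a point): one of two equal short plain wooden slats, 120 mm long x 24 mm wide x 16 mm high, lying flat and loose on the table at the start; point at its centre (8 mm up), x along its length, y across its width, z up. The four slats lie on either side of the riser base, which of them where varies
- short_b_mid (a point): one of two equal short plain wooden slats, 120 mm long x 24 mm wide x 16 mm high, lying flat and loose on the table at the start; point at its centre (8 mm up), x along its length, y across its width, z up. The four slats lie on either side of the riser base, which of them where varies
- jar_a_mid (a point): bystander: small clear bead jar, 52 mm across, 42 mm high; point at its centre, 21 mm up
- jar_b_mid (a point): bystander: a second such bead jar, 52 mm across, 42 mm high; point at its centre, 21 mm up
- spool_mid (a point): bystander: white plastic thread spool standing upright, 68 mm across, 62 mm high; point at its centre, 31 mm up
- glue_mid (a point): bystander: metal glue tube lying flat, body 85 x 30 x 16 mm with a black cap at its +x end; point at the body's centre, 8 mm up
Things that resemble listed ones, but are neither listed nor needed, are in the scene too. What is shaped like the part that bears long_a_mid but green or red is not meant.

How it is judged:
By the outcome, as a careful person would: the job done as asked, in the order asked, and still so for the second after the job is handed in, with the robot touching nothing.
It also fails if it takes over 72 s, if anything falls off the work surface, if the arm or the gripper's body presses on something with over 40 N, if the wrist force passes 120 N, or if a joint passes its speed limit or range.

## Working session

There is one attempt and no reset: what is moved stays moved. The work goes in short steps, Python scripts to look and compute and a tool call to move; the robot and the scene stay as the last step left them, time stands still between calls to the robot, and variables do not carry over. Pictures are saved under pics/ and viewed, about 8 in all and at most 12, crops included, and the job is handed in when it is done.

Besides the shell and the picture viewer there is one more tool, called after ">>>" as name(argument=value, ...) on one line, values as JSON. arm_command: Moves the arm, as the interface text tells. Its arguments: {"type":"object","properties":{"targets":{"type":"array"},"grip":{"type":"number"},"grip_force":{"type":"number"}},"required":["targets"]}

```bash
mkdir -p pics
cat > h.py <<'E'
import numpy as np, cv2
from workcell import bot
def grab(n):
    s=bot.observe(); f=bot.grab_frame(n); f['s']=s
    h=f['color'].shape[0]; f['f']=h/2/np.tan(np.radians(f['fov_y'])/2)
    return f
def save(f,name): cv2.imwrite('pics/'+name,cv2.cvtColor(f['color'],cv2.COLOR_RGB2BGR))
def Rt(rpy):
    from scipy.spatial.transform import Rotation as R
    return R.from_euler('xyz',rpy).as_matrix()
def campose(f):
    # returns Rcw, origin in world
    if 'hand_eye' in f:
        H=np.array(f['hand_eye']); R=Rt(f['s']['tool_rot']); p=np.array(f['s']['position'])
        return R@H[:3,:3], R@H[:3,3]+p
    R=np.array(f['R']); return R.T, -R.T@np.array(f['t'])
def ray(f,px,z):
    px=np.atleast_2d(np.array(px,float)); Rc,o=camera=campose(f)
    d=np.c_[(px[:,0]-f['cx'])/f['f'],(px[:,1]-f['cy'])/f['f'],np.ones(len(px))]@Rc.T
    return o+d*((z-o[2])/d[:,2])[:,None]
def cloud(f):
    h,w=f['depth'].shape; u,v=np.meshgrid(np.arange(w),np.arange(h)); Z=f['depth']
    P=np.stack([(u-f['cx'])/f['f']*Z,(v-f['cy'])/f['f']*Z,Z],-1); Rc,o=camera=campose(f)
    return P@Rc.T+o
def proj(f,X):
    Rc,o=campose(f); c=(np.atleast_2d(X)-o)@Rc
    return c[:,:2]/c[:,2:]*f['f']+[f['cx'],f['cy']]
def campose(f): return camera_pose(f)
camera_pose=camera=camera_fn=camera=None
E
sed -i '/^def campose(f): return/d;/^camera_pose=/d;s/camera=campose/campose/;s/=camera=campose(f)/=campose(f)/;s/^def camera/def camera/;s/^def campose.*/&/' h.py; sed -i 's/^def campose/def campose/;s/camera=//g' h.py; grep -n camp h.py
python3 - <<'E'
from h import *
s=bot.observe(); print({k:np.round(v,4) for k,v in s.items()})
for n in ['top','scene']:
    f=grab(n); save(f,n+'0.png'); print(n,f['fov_y'],f['cx'],f['cy'],np.round(campose(f)[1],3),f.keys())
E
```

```text
11:def campose(f):
18:    px=np.atleast_2d(np.array(px,float)); Rc,o=campose(f)
23:    P=np.stack([(u-f['cx'])/f['f']*Z,(v-f['cy'])/f['f']*Z,Z],-1); Rc,o=campose(f)
26:    Rc,o=campose(f); c=(np.atleast_2d(X)-o)@Rc
{'clock': np.float64(0.0), 'qpos': array([ 1.1938,  0.522 , -0.0364,  1.6   ,  0.0212,  1.0211, -0.1128]), 'qd': array([-0.0013,  0.0008,  0.0019,  0.0009,  0.0002, -0.0012,  0.0006]), 'joint_efforts': array([ 2.60000e-03, -9.27091e+01,  1.98140e+00, -3.69925e+01,
        1.80000e-02,  8.30000e-03,  0.00000e+00]), 'position': array([ 0.1886, -0.5955,  0.2208]), 'tool_rot': array([ 3.1415e+00,  1.2000e-03, -1.2641e+00]), 'force': array([ 0.4882,  0.1762, -0.1872]), 'moment': array([-0.0036, -0.0647,  0.0048]), 'grip_width': np.float64(0.0851)}
top 50.4802115394271 319.0498671524202 239.86457915339514 [ 0.398 -0.03   1.372] dict_keys(['color', 'depth', 'fov_y', 'cx', 'cy', 'R', 't', 's', 'f'])
scene 52.128027526689955 318.98792490086663 244.0634760997645 [ 1.349 -0.39   0.997] dict_keys(['color', 'depth', 'fov_y', 'cx', 'cy', 'R', 't', 's', 'f'])
```

View pics/top0.png

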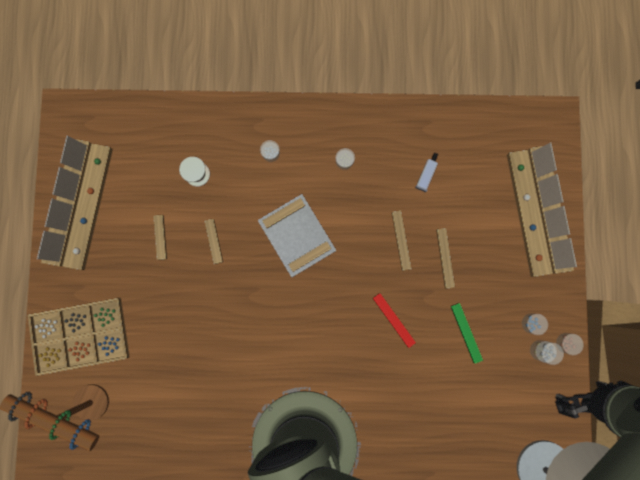

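View pics/scene0.png

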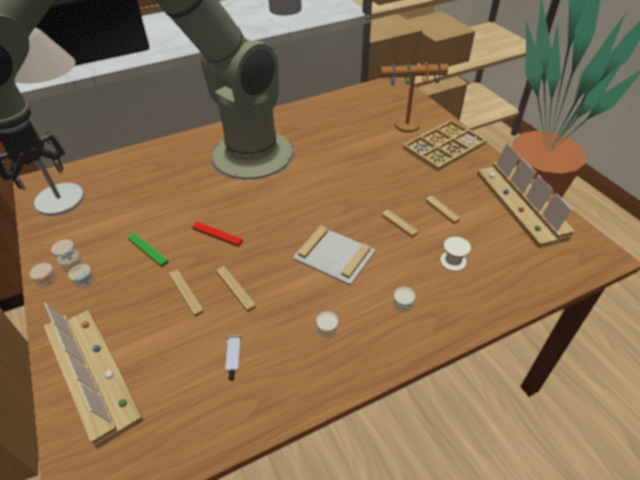

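The top view shows the riser at (297,235). The plain long slats are at (401,240) and (446,258), and the short ones at (160,237) and (213,241). The red (394,320) and green (467,333) slats are decoys. The jars are at (270,150) and (345,158), the spool at (195,171) and the glue tube at (428,172). Next I'll measure the slats and riser.

```bash
cat > m.py <<'E'
from h import *
f=grab('top'); c=cv2.GaussianBlur(f['color'],(3,3),0); hsv=cv2.cvtColor(c,cv2.COLOR_RGB2HSV)
for n,(u,v) in dict(LA=(401,240),LB=(446,258),SA=(160,237),SB=(213,241),riser=(297,235),C1=(283,213),C2=(309,257)).items():
    w=f['color'][v-1:v+2,u-1:u+2].reshape(-1,3).mean(0); print(n,hsv[v,u],f['depth'][v,u])
    m=(np.abs(c.astype(int)-c[v,u].astype(int)).max(-1)<22).astype(np.uint8)
    if n=='riser': m=((hsv[...,1]<60)&(hsv[...,2]>100)).astype(np.uint8)
    k,l=cv2.connectedComponents(m); m=(l==l[v,u]).astype(np.uint8)
    ct=max(cv2.findContours(m,0,2)[0],key=cv2.contourArea)
    z=.016 if n[0] in 'LS' else .028 if n[0]=='C' else .012
    P=ray(f,ct[:,0,:],z)[:,:2]
    (cx,cy),(a,b),t=cv2.minAreaRect((P*1000).astype(np.float32))
    if a<b: a,b,t=b,a,t+90
    print(n,'c',round(cx),round(cy),'size',round(a),round(b),'ang',round((t+90)%180-90,1))
E
python3 m.py
python3 - <<'E'
from h import *
f=grab('top')
cv2.imwrite('pics/c1.png',cv2.resize(cv2.cvtColor(f['color'][180:370,130:500],cv2.COLOR_RGB2BGR),None,fx=2.1,fy=2.1,interpolation=cv2.INTER_CUBIC))
f=grab('wrist');print(f['hand_eye'],f['fov_y'])
E
```

```text
LA [ 19  99 141] 1.36291
LA c 537 -251 size 161 26 ang 10.0
LB [ 19  99 141] 1.3563098
LB c 491 -369 size 162 25 ang 7.8
SA [ 19 101 156] 1.3633425
SA c 536 399 size 118 21 ang 7.3
SB [ 19 101 157] 1.3638636
SB c 528 254 size 119 21 ang 14.4
riser [ 90   5 153] 1.3676454
riser c 547 31 size 181 140 ang 31.8
C1 [ 19 100 161] 1.3577136
C1 c 605 67 size 119 23 ang -58.6
C2 [ 18  99 160] 1.3478107
C2 c 489 -5 size 118 25 ang -58.2
[[ 9.99999340e-01 -8.99867884e-05  1.14503926e-03  2.94356566e-04]
 [-2.22453525e-04  9.62875275e-01  2.69946580e-01 -6.79294690e-02]
 [-1.12682162e-03 -2.69946657e-01  9.62874619e-01 -1.52100167e-01]
 [ 0.00000000e+00  0.00000000e+00  0.00000000e+00  1.00000000e+00]] 64.04526749902975
```

View pics/c1.png

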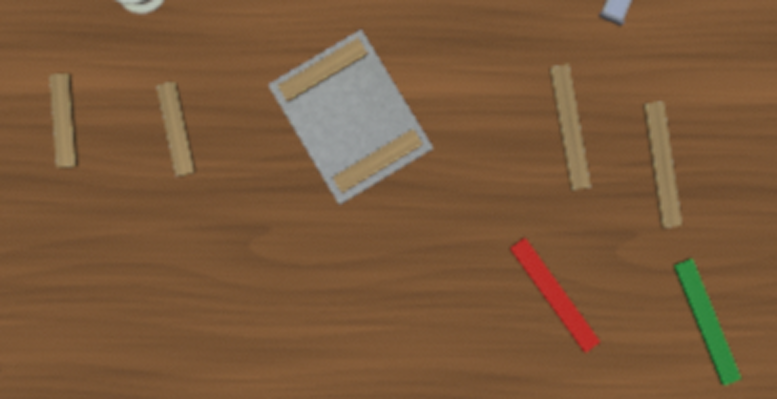

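The crop confirms it: the plain long slats are on the right, the plain short ones on the left, and the sizes match. First the wrist camera goes over the riser.

```bash
cat > plan.py <<'E'
import sys
from h import *
def plan(x,y,z,yaw,step=48,tstep=8):
    s=bot.observe(); p=np.array(s['position'])*1000; R=Rt(s['tool_rot']); y0=np.degrees(np.arctan2(R[1,0],R[0,0]))
    dy=(yaw-y0+180)%360-180
    d=np.array([x,y,z])-p; n=int(max(1,np.ceil(np.linalg.norm(d)/step),np.ceil(abs(dy)/tstep)))
    print('at',np.round(p,1),'yaw',round(y0,2),'tilt',np.round(np.degrees(R[:2,2]),2),'q',np.round(s['qpos'],2),'F',np.round(s['force'],1),'w',round(s['grip_width']*1000,1),'t',round(s['clock'],2))
    # tilt fix is spread evenly
    w=cv2.Rodrigues(R.T@Rt([np.pi,0,np.radians(y0)]))[0].ravel()*180/np.pi/n
    for i in range(n):
        a=np.radians(y0+dy*i/n); e=Rt([np.pi,0,a]).T@d/n
        print([round(float(q),1) for q in (*e,w[0],w[1],-dy/n)],end=', ')
    print()
if __name__=='__main__': plan(*map(float,sys.argv[1:]))
E
python3 plan.py 547 31 240 -58.3
```

```text
at [ 188.7 -595.7  221.1] yaw -72.43 tilt [-0.01  0.03] q [ 1.19  0.52 -0.04  1.6   0.02  1.02 -0.11] F [-0.6  0.5 -0.4] w 85.4 t 0.25
[-30.6, -33.2, -1.2, 0.0, 0.0, -0.9], [-30.1, -33.6, -1.2, 0.0, 0.0, -0.9], [-29.5, -34.1, -1.2, 0.0, 0.0, -0.9], [-29.0, -34.6, -1.2, 0.0, 0.0, -0.9], [-28.5, -35.0, -1.2, 0.0, 0.0, -0.9], [-27.9, -35.4, -1.2, 0.0, 0.0, -0.9], [-27.4, -35.9, -1.2, 0.0, 0.0, -0.9], [-26.8, -36.3, -1.2, 0.0, 0.0, -0.9], [-26.3, -36.7, -1.2, 0.0, 0.0, -0.9], [-25.7, -37.1, -1.2, 0.0, 0.0, -0.9], [-25.1, -37.5, -1.2, 0.0, 0.0, -0.9], [-24.5, -37.9, -1.2, 0.0, 0.0, -0.9], [-24.0, -38.2, -1.2, 0.0, 0.0, -0.9], [-23.4, -38.6, -1.2, 0.0, 0.0, -0.9], [-22.8, -39.0, -1.2, 0.0, 0.0, -0.9], [-22.2, -39.3, -1.2, 0.0, 0.0, -0.9],
```

>>> arm_command(targets=[[-31, -33, -1, 0, 0, -0.9], [-30, -34, -1, 0, 0, -0.9], [-30, -34, -1, 0, 0, -0.9], [-29, -35, -1, 0, 0, -0.9], [-28, -35, -1, 0, 0, -0.9], [-28, -35, -1, 0, 0, -0.9], [-27, -36, -1, 0, 0, -0.9], [-27, -36, -1, 0, 0, -0.9]])

```text
clock: 1.05
position: [0.3691, -0.275, 0.228]
tool_rot: [3.14, -0.001, -1.143]
force: [1.4, 0.1, -0.5]
grip_width: 0.0854
```

>>> arm_command(targets=[[-26, -37, -1, 0, 0, -0.9], [-26, -37, -1, 0, 0, -0.9], [-25, -37, -1, 0, 0, -0.9], [-24, -38, -1, 0, 0, -0.9], [-24, -38, -1, 0, 0, -0.9], [-23, -39, -1, 0, 0, -0.9], [-23, -39, -1, 0, 0, -0.9], [-22, -39, -1, 0, 0, -0.9]])

```text
clock: 1.85
position: [0.5534, 0.0516, 0.2369]
tool_rot: [3.141, -0.004, -1.013]
force: [1.1, -0.8, -0.1]
grip_width: 0.0855
```

```bash
python3 plan.py 547 31 240 -58.3
```

```text
at [553.4  51.6 236.9] yaw -58.07 tilt [ 0.09 -0.19] q [ 0.07  0.41 -0.37  1.75  0.18  1.01 -1.38] F [ 1.1 -0.8 -0.1] w 85.5 t 1.85
[14.1, 16.3, -3.1, 0.0, -0.2, 0.2],
```

>>> arm_command(targets=[[14, 16, 0, 0, -0.2, 0.2], [0, 0, 0, 0, 0, 0], [0, 0, 0, 0, 0, 0]])

```text
clock: 2.15
position: [0.549, 0.0395, 0.2363]
tool_rot: [-3.14, 0.003, -1.005]
force: [-0.3, 0.1, 0.4]
grip_width: 0.0853
```

```bash
python3 plan.py 547 31 240 -58.3
python3 - <<'E'
from h import *
f=grab('wrist'); save(f,'w1.png'); import pickle; pickle.dump(f,open('w1.pkl','wb'))
E
```

```text
at [549.   39.5 236.3] yaw -57.6 tilt [-0.01  0.18] q [ 0.1   0.41 -0.37  1.77  0.17  1.   -1.34] F [-0.3  0.1  0.4] w 85.3 t 2.15
[6.1, 6.2, -3.7, -0.1, 0.2, 0.7],
```

View pics/w1.png

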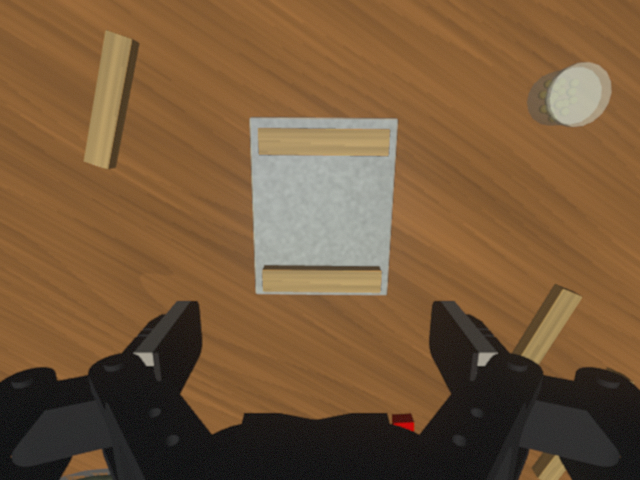

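The wrist view shows the riser board centred at (323,205). The cleats are at (324,142) and (322,280), clear of the fingers.

```bash
cat > meas.py <<'E'
from h import *
def rect(f,xy,z,tol=30):
    c=cv2.GaussianBlur(f['color'],(3,3),0).astype(int); u,v=np.round(proj(f,[xy[0]/1e3,xy[1]/1e3,z])[0]).astype(int)
    ref=np.median(c[v-2:v+3,u-2:u+3].reshape(-1,3),0)
    hsv=cv2.cvtColor(c.astype(np.uint8),cv2.COLOR_RGB2HSV)
    m=(np.abs(c-ref).max(-1)<tol).astype(np.uint8); m=cv2.morphologyEx(m,cv2.MORPH_OPEN,np.ones((3,3)))
    k,l=cv2.connectedComponents(m)
    if l[v,u]==0: print('seed miss',u,v,ref); return None
    m=(l==l[v,u]).astype(np.uint8)
    ct=max(cv2.findContours(m,0,2)[0],key=cv2.contourArea)
    (cx,cy),(a,b),t=cv2.minAreaRect((ray(f,ct[:,0,:],z)[:,:2]*1000).astype(np.float32))
    if a<b: a,b,t=b,a,t+90
    r=[round(cx,1),round(cy,1),round(a,1),round(b,1),round((t+90)%180-90,2)]; print((u,v),'c',r[:2],'size',r[2:4],'ang',r[4]); return r
E
python3 - <<'E'
from meas import *
import pickle
f=pickle.load(open('w1.pkl','rb'))
a=rect(f,(605,67),.028); b=rect(f,(489,-5),.028); d=np.array(a[:2])-b[:2]
print(d,np.hypot(*d),np.degrees(np.arctan2(d[1],d[0])),(np.array(a[:2])+b[:2])/2)
rect(f,(547,31),.012,40); rect(f,(528,254),.016); rect(f,(537,-251),.016)
P=cloud(f); 
for u,v in [(324,142),(322,280),(323,205),(110,100),(323,400)]: print(np.round(P[v,u]*1000,1))
E
python3 plan.py 491 -369 150 -82.2
```

```text
(np.int64(323), np.int64(140)) c [603.8, 65.3] size [119.8, 24.5] ang -58.1
(np.int64(321), np.int64(280)) c [488.0, -6.6] size [120.0, 22.6] ang -57.55
[115.8  71.9] 136.30572255044902 31.83606729831281 [545.9   29.35]
(np.int64(321), np.int64(210)) c [546.3, 29.9] size [177.5, 137.8] ang 31.93
(np.int64(105), np.int64(100)) c [526.1, 252.3] size [119.3, 22.8] ang 14.05
(np.int64(533), np.int64(354)) c [572.9, -245.7] size [87.3, 26.4] ang 9.96
[603.8  64.9  28.9]
[489.9  -6.1  28.4]
[552.2  32.5  12.7]
[529.8 250.5  15.1]
[352.6 -96.1  -0.5]
at [548.8  38.7 236.3] yaw -57.65 tilt [-0.03  0.15] q [ 0.1   0.41 -0.37  1.77  0.17  1.   -1.34] F [-0.1 -0.6  1. ] w 84.9 t 2.2
[34.8, 29.7, 9.6, -0.0, 0.0, 2.7], [36.2, 28.0, 9.6, -0.0, 0.0, 2.7], [37.5, 26.2, 9.6, -0.0, 0.0, 2.7], [38.7, 24.4, 9.6, -0.0, 0.0, 2.7], [39.8, 22.5, 9.6, -0.0, 0.0, 2.7], [40.8, 20.6, 9.6, -0.0, 0.0, 2.7], [41.8, 18.7, 9.6, -0.0, 0.0, 2.7], [42.6, 16.6, 9.6, -0.0, 0.0, 2.7], [43.4, 14.6, 9.6, -0.0, 0.0, 2.7],
```

>>> arm_command(targets=[[35, 30, 9, 0, 0, 2.7], [36, 28, 9, 0, 0, 2.7], [38, 26, 9, 0, 0, 2.7], [39, 24, 9, 0, 0, 2.7], [40, 22, 9, 0, 0, 2.7], [41, 20, 9, 0, 0, 2.7], [42, 18, 9, 0, 0, 2.7], [42, 16, 9, 0, 0, 2.7]], grip=70)

```text
clock: 3.0
position: [0.4986, -0.332, 0.1628]
tool_rot: [-3.136, 0.002, -1.391]
force: [0.7, 0.2, 0.1]
grip_width: 0.0597
```

>>> arm_command(targets=[[30, 10, 6, 0, 0, 2], [0, 0, 0, 0, 0, 0], [0, 0, 0, 0, 0, 0]])

```text
clock: 3.3
position: [0.4893, -0.3724, 0.1547]
tool_rot: [-3.139, 0.001, -1.44]
force: [-0.4, 0.7, -0.1]
grip_width: 0.0598
```

```bash
cat > look.py <<'E'
import sys,pickle
from meas import *
f=grab('wrist'); n=sys.argv[1]; save(f,n+'.png'); pickle.dump(f,open(n+'.pkl','wb'))
for a in sys.argv[2:]:
    x,y,z=map(float,a.split(',')); rect(f,(x,y),z/1e3)
E
python3 look.py w2 491,-369,16 537,-251,16;python3 plan.py 491 -369 21 -82.2
```

```text
(np.int64(310), np.int64(221)) c [490.2, -369.6] size [160.1, 24.9] ang 7.98
(np.int64(159), np.int64(140)) c [536.2, -251.7] size [159.8, 24.5] ang 9.98
at [ 489.1 -372.5  154.7] yaw -82.5 tilt [0.1  0.05] q [ 0.67  0.58 -0.16  1.69  0.11  0.88 -0.98] F [-0.3  0.1  0.3] w 59.6 t 3.35
[-1.1, -0.8, 44.6, -0.0, 0.0, -0.1], [-1.1, -0.8, 44.6, -0.0, 0.0, -0.1], [-1.1, -0.8, 44.6, -0.0, 0.0, -0.1],
```

>>> arm_command(targets=[[-2.7, -1.5, 20, 0, 0, -0.5], [0, 0, 40, 0, 0, 0], [0, 0, 36, 0, 0, 0], [0, 0, 20, 0, 0, 0], [0, 0, 6, 0, 0, 0], [0, 0, 0, 0, 0, 0], [0, 0, 0, 0, 0, 0]])

```text
clock: 4.05
position: [0.4954, -0.3644, 0.0336]
tool_rot: [-3.133, -0.002, -1.422]
force: [0.6, 0.3, 0.3]
grip_width: 0.0598
```

```bash
python3 plan.py 490.2 -369.6 21 -82
```

```text
at [ 495.4 -364.4   33.6] yaw -81.47 tilt [ 0.49 -0.02] q [ 0.64  0.75 -0.14  1.75  0.16  0.65 -1.01] F [0.6 0.3 0.3] w 59.8 t 4.05
[4.4, 5.9, 12.6, -0.5, -0.1, 0.5],
```

>>> arm_command(targets=[[4.4, 5.9, 8, -0.5, 0, 0.5], [0, 0, 2, 0, 0, 0], [0, 0, 0, 0, 0, 0]])

```text
clock: 4.35
position: [0.4912, -0.3708, 0.0257]
tool_rot: [-3.14, -0.004, -1.431]
force: [0.3, 0.0, 1.0]
grip_width: 0.0596
```

```bash
python3 plan.py 490.2 -369.6 21 -82
```

```text
at [ 491.2 -370.8   25.7] yaw -82.02 tilt [ 0.14 -0.24] q [ 0.64  0.76 -0.13  1.75  0.16  0.64 -1.02] F [0.3 0.  1. ] w 59.6 t 4.35
[-1.4, 0.8, 4.7, -0.1, -0.3, -0.0],
```

>>> arm_command(targets=[[-1.4, 0.8, 6, 0, -0.2, 0], [0, 0, 0, 0, 0, 0]])

```text
clock: 4.55
position: [0.4903, -0.3699, 0.0197]
tool_rot: [-3.139, -0.001, -1.432]
force: [-0.2, 0.2, -0.1]
grip_width: 0.0598
```

>>> arm_command(targets=[[0, 0, 0, 0, 0, 0], [0, 0, 0, 0, 0, 0], [0, 0, 0, 0, 0, 0], [0, 0, 0, 0, 0, 0], [0, 0, 0, 0, 0, 0], [0, 0, 0, 0, 0, 0]], grip=0, grip_force=50)

```text
clock: 5.15
position: [0.4904, -0.3698, 0.0199]
tool_rot: [-3.139, -0.001, -1.432]
force: [0.5, 0.6, -0.9]
grip_width: 0.0004
```

```bash
python3 plan.py 490.2 -369.6 21 -82
```

```text
at [ 490.4 -369.8   19.9] yaw -82.03 tilt [ 0.16 -0.05] q [ 0.64  0.77 -0.14  1.75  0.16  0.63 -1.02] F [ 0.5  0.6 -0.9] w 0.4 t 5.15
[-0.2, 0.2, -1.1, -0.2, -0.1, -0.0],
```

```bash
python3 look.py w3
```

```text
(no output)
```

View pics/w3.png

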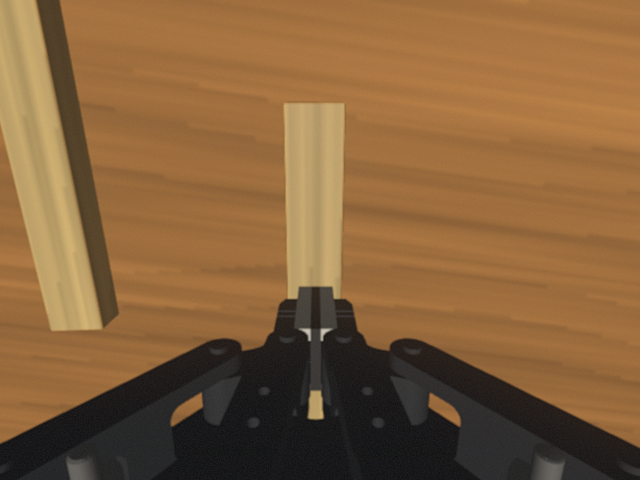

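Run:
```python
from h import *; import pickle
f=pickle.load(open('w3.pkl','rb')); P=cloud(f)*1000
Rc,o=campose(f); R=Rt(f['s']['tool_rot'])
for u,v in [(315,150),(315,270),(316,284),(310,292),(316,300),(322,292),(310,310),(310,325),(325,325),(283,305),(345,305),(316,405),(150,150),(60,150)]:
    print(u,v,np.round(P[v,u],1),'tool',np.round((P[v,u]-np.array(f['s']['position'])*1000)@R,1))
```

```text
315 150 [ 551.3 -361.8   15.5] tool [  0.5 -61.3   4.6]
315 270 [ 500.6 -368.9   14.1] tool [  0.5 -10.2   5.8]
316 284 [ 495.1 -370.1   16.3] tool [ 0.9 -4.5  3.6]
310 292 [ 500.8 -366.9   39.3] tool [ -1.4 -10.7 -19.4]
316 300 [ 501.  -369.1   46.2] tool [  0.8 -10.6 -26.3]
322 292 [ 501.2 -371.4   38.9] tool [  3.1 -10.5 -18.9]
310 310 [ 500.4 -367.1   53.6] tool [ -1.3 -10.3 -33.7]
310 325 [ 500.7 -367.2   64.7] tool [ -1.1 -10.7 -44.8]
325 325 [ 501.1 -371.8   64.2] tool [  3.5 -10.4 -44.3]
283 305 [ 495.  -357.6   41. ] tool [-11.5  -6.2 -21.1]
345 305 [ 498.4 -380.3   41.6] tool [ 11.6  -6.5 -21.7]
316 405 [ 433.  -378.8   15.5] tool [ 1.  58.2  4.3]
150 150 [ 540.5 -290.    -1.4] tool [-72.2 -60.6  21.3]
60 150 [ 537.  -260.6   14.1] tool [-101.7  -61.3    5.9]
```

Run:
```python
from h import *; import pickle
for n,cols in [('w3',(310,322)),('w2',None),('w1',(190,200,440,436))]:
    f=pickle.load(open(n+'.pkl','rb')); P=cloud(f)*1000; R=Rt(f['s']['tool_rot']); T=(P-np.array(f['s']['position'])*1000)@R
    ok=(f['depth']>.02)&(np.abs(T[...,1])<14)&(np.abs(T[...,0])<60)
    lim={'w3':2,'w2':60,'w1':60}[n]
    m=ok&(T[...,2]<lim); z=T[...,2][m]
    print(n,f['s']['grip_width'],'max tool z of finger pts',np.round(np.percentile(z,[50,90,98,99.5,100]),1))
    i=np.argsort(-z)[:400:80]; vv,uu=np.where(m)
    for j in i: print(uu[j],vv[j],np.round(T[vv[j],uu[j]],1))
```

```text
w3 0.0003565157422499765 max tool z of finger pts [-82.  -56.7 -28.4 -18.7   1.8]
331 277 [ 7.3 -8.5  1.8]
300 288 [ -5.3 -10.9 -16. ]
331 290 [  6.5 -10.6 -17.3]
285 301 [-10.9  -6.6 -18.4]
296 302 [ -6.7  -6.7 -19.6]
w2 0.05977684117487536 max tool z of finger pts [-75.2 -46.2 -24.8 -18.8 -13.6]
239 307 [-29.5  -1.9 -13.6]
393 307 [ 30.6  -3.2 -16.4]
234 292 [-30.1 -10.1 -17.8]
239 340 [-29.1   9.6 -18.9]
411 293 [ 36.2 -10.4 -19.7]
w1 0.08528103407443377 max tool z of finger pts [-76.1 -41.5 -28.8 -24.9 -21.8]
201 327 [-42.6   2.6 -21.8]
199 315 [-42.3  -3.4 -23.9]
201 347 [-42.3   9.3 -24.9]
201 342 [-41.9   6.7 -25.7]
434 320 [ 43.3  -2.6 -26.4]
```

The fingers shut above the slat without touching it. The depth images put the fingertips about 15 mm *behind* the reported TCP, not 17 mm ahead as stated. That holds in all three wrist frames and fits the empty grasp, so I'll go lower in steps and watch the force.

>>> arm_command(targets=[[0, 0, 0, 0, 0, 0], [0, 0, 0, 0, 0, 0], [0, 0, 0, 0, 0, 0], [0, 0, 0, 0, 0, 0], [0, 0, 5, 0, 0, 0], [0, 0, 5, 0, 0, 0], [0, 0, 3, 0, 0, 0], [0, 0, 0, 0, 0, 0]], grip=70)

```text
clock: 6.0
position: [0.4904, -0.3697, 0.0055]
tool_rot: [-3.139, -0.001, -1.432]
force: [0.0, -0.0, -0.5]
grip_width: 0.0595
```

```bash
python3 plan.py 490.2 -369.6 -10 -82
python3 - <<'E'
from h import *
f=grab('wrist'); P=cloud(f)*1000; R=Rt(f['s']['tool_rot']); T=(P-np.array(f['s']['position'])*1000)@R
for s in (-1,1):
    m=(f['depth']>.02)&(np.abs(T[...,1])<12)&(T[...,0]*s>22)&(T[...,0]*s<60)
    for lo in range(-30,30,4):
        k=m&(T[...,2]>=lo)&(T[...,2]<lo+4)
        print(s,lo,k.sum(),end='; ')
    print()
E
```

```text
at [ 490.4 -369.7    5.5] yaw -82.03 tilt [ 0.15 -0.04] q [ 0.64  0.79 -0.13  1.76  0.16  0.6  -1.02] F [ 0.  -0.  -0.5] w 59.5 t 6.0
[-0.1, 0.1, 15.5, -0.1, -0.1, -0.0], 
-1 -30 299; -1 -26 269; -1 -22 194; -1 -18 87; -1 -14 0; -1 -10 0; -1 -6 0; -1 -2 0; -1 2 2108; -1 6 1333; -1 10 0; -1 14 0; -1 18 0; -1 22 0; -1 26 0; 
1 -30 312; 1 -26 261; 1 -22 192; 1 -18 87; 1 -14 0; 1 -10 0; 1 -6 0; 1 -2 0; 1 2 2157; 1 6 1288; 1 10 0; 1 14 0; 1 18 0; 1 22 0; 1 26 0;
```

>>> arm_command(targets=[[0, 0, 6, 0, 0, 0], [0, 0, 6, 0, 0, 0], [0, 0, 3, 0, 0, 0], [0, 0, 0, 0, 0, 0]])

```text
clock: 6.45
position: [0.4904, -0.3697, -0.0108]
tool_rot: [-3.139, -0.001, -1.432]
force: [-0.8, -0.4, -0.8]
grip_width: 0.0598
```

>>> arm_command(targets=[[0, 0, 0, 0, 0, 0], [0, 0, 0, 0, 0, 0], [0, 0, 0, 0, 0, 0], [0, 0, 0, 0, 0, 0], [0, 0, 0, 0, 0, 0]], grip=0)

```text
clock: 6.95
position: [0.4915, -0.3704, -0.009]
tool_rot: [-3.137, -0.003, -1.432]
force: [-0.2, -0.5, -1.0]
grip_width: 0.0227
```

```bash
python3 plan.py 490.2 -369.6 120 -82
```

```text
at [ 491.5 -370.4   -9. ] yaw -82.03 tilt [ 0.28 -0.13] q [ 0.64  0.81 -0.13  1.76  0.17  0.58 -1.02] F [-0.2 -0.5 -1. ] w 22.7 t 6.95
[-0.3, 0.4, -43.0, -0.1, -0.1, -0.0], [-0.3, 0.4, -43.0, -0.1, -0.1, -0.0], [-0.3, 0.4, -43.0, -0.1, -0.1, -0.0],
```

>>> arm_command(targets=[[0, 0, -20, 0, 0, 0], [0, 0, -45, 0, 0, 0], [0, 0, -35, -0.3, -0.3, 0], [0, 0, 0, 0, 0, 0]])

```text
clock: 7.35
position: [0.4903, -0.3696, 0.0932]
tool_rot: [3.139, 0.005, -1.431]
force: [0.5, -0.4, -0.5]
grip_width: 0.0228
```

```bash
python3 plan.py 571.2 -11.4 100 -58.15
```

```text
at [ 490.3 -369.6   93.2] yaw -82.02 tilt [-0.21  0.23] q [ 0.66  0.66 -0.15  1.72  0.13  0.77 -1.  ] F [ 0.5 -0.4 -0.5] w 22.8 t 7.35
[-42.9, -16.2, -0.9, 0.0, 0.0, -3.0], [-42.0, -18.4, -0.9, 0.0, 0.0, -3.0], [-41.0, -20.6, -0.9, 0.0, 0.0, -3.0], [-39.9, -22.7, -0.9, 0.0, 0.0, -3.0], [-38.6, -24.8, -0.9, 0.0, 0.0, -3.0], [-37.3, -26.7, -0.9, 0.0, 0.0, -3.0], [-35.9, -28.6, -0.9, 0.0, 0.0, -3.0], [-34.3, -30.5, -0.9, 0.0, 0.0, -3.0],
```

>>> arm_command(targets=[[-43, -16, -1, 0, 0, -3], [-42, -18, -1, 0, 0, -3], [-41, -20, -1, 0, 0, -3], [-40, -23, -1, 0, 0, -3], [-39, -25, -1, 0, 0, -3], [-37, -27, -1, 0, 0, -3], [-36, -28, -1, 0, 0, -3], [-25, -22, 0, 0, 0, -2]])

```text
clock: 8.15
position: [0.5658, -0.0171, 0.098]
tool_rot: [3.139, 0.003, -1.025]
force: [1.0, -0.2, 0.3]
grip_width: 0.0226
```

>>> arm_command(targets=[[0, 0, 0, 0, 0, 0], [0, 0, 0, 0, 0, 0]])

```text
clock: 8.35
position: [0.566, -0.0112, 0.097]
tool_rot: [3.14, 0.005, -1.016]
force: [0.0, -0.1, 0.3]
grip_width: 0.0226
```

```bash
python3 plan.py 571.2 -11.4 100 -58.15; python3 look.py w4
```

```text
at [566.  -11.2  97. ] yaw -58.24 tilt [-0.25  0.19] q [ 0.1   0.6  -0.26  1.85  0.22  0.72 -1.29] F [ 0.  -0.1  0.3] w 22.6 t 8.35
[2.9, -4.3, -3.0, 0.1, 0.3, -0.1],
```

View pics/w4.png

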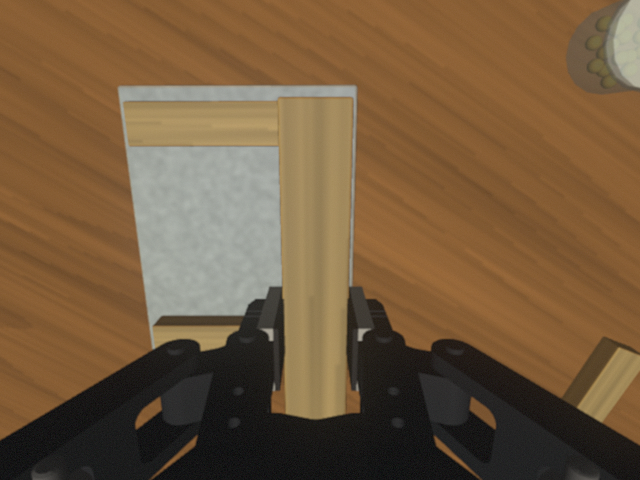

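The slat is held along the image column with its edges at x 279–352 and its end at row 97. The far cleat is at row 123. I'll measure the slat in the tool frame from the depth mask.

```bash
cat > held.py <<'E'
import sys,pickle
from h import *
def held(f,L,ztop=None):
    P=cloud(f)*1000; R=Rt(f['s']['tool_rot']); p=np.array(f['s']['position'])*1000; T=(P-p)@R
    m=(f['depth']>.02)&(np.abs(T[...,0])<22)&(T[...,1]<-13)&(T[...,2]<-10)&(T[...,2]>-40)
    hsv=cv2.cvtColor(f['color'],cv2.COLOR_RGB2HSV); m&=hsv[...,1]>60
    zt=np.median(T[...,2][m]); m&=np.abs(T[...,2]-zt)<6
    m=cv2.morphologyEx(m.astype(np.uint8),cv2.MORPH_OPEN,np.ones((3,3)))>0
    vv,uu=np.where(m); rows=np.unique(vv); rows=rows[4:-4]
    def tool(px): # px on plane tool z=zt
        Rc,o=campose(f); d=np.c_[(px[:,0]-f['cx'])/f['f'],(px[:,1]-f['cy'])/f['f'],np.ones(len(px))]@Rc.T@R; oo=((o*1000)-p)@R
        return oo+d*((zt-oo[2])/d[:,2])[:,None]
    l=tool(np.array([[uu[vv==r].min()-.5,r] for r in rows])); r_=tool(np.array([[uu[vv==r].max()+.5,r] for r in rows]))
    c=(l+r_)/2; k=np.polyfit(c[:,1],c[:,0],1); w=np.median(r_[:,0]-l[:,0])
    cols=np.unique(uu)[8:-8]; e=np.median(tool(np.array([[q,vv[uu==q].min()-.5] for q in cols]))[:,1])
    cy=e+L/2; cx=np.polyval(k,cy); rot=np.degrees(np.arctan(k[0]))
    print('zt',round(zt,1),'width',round(w,1),'end y',round(e,1),'tool cx,cy',round(cx,1),round(cy,1),'x at y=-40',round(np.polyval(k,-40),1),'dx/dy deg',round(rot,2))
    C=p+R@np.array([cx,cy,zt]); print('world centre',np.round(C,1))
    d=R@np.array([-k[0],-1,0]); print('dir',round(np.degrees(np.arctan2(d[1],d[0])),2)); return C
if __name__=='__main__':
    f=pickle.load(open(sys.argv[1]+'.pkl','rb')); held(f,float(sys.argv[2]))
    from meas import rect
    for a in sys.argv[3:]:
        x,y,z=map(float,a.split(',')); rect(f,(x,y),z/1e3)
E
python3 held.py w4 160
```

```text
zt -25.1 width 23.6 end y -78.6 tool cx,cy 0.3 1.4 x at y=-40 0.3 dx/dy deg -0.0
world centre [565.1 -12.2 122.1]
dir 31.76
```

>>> arm_command(targets=[[2.5, -5.6, 10, 0, 0.2, -0.1], [0, 0, 20, 0, 0, 0], [0, 0, 14, 0, 0, 0], [0, 0, 5, 0, 0, 0], [0, 0, 0, 0, 0, 0], [0, 0, 0, 0, 0, 0]])

```text
clock: 9.0
position: [0.5724, -0.0157, 0.0438]
tool_rot: [3.138, 0.0, -1.022]
force: [0.8, 0.2, 0.1]
grip_width: 0.0227
```

```bash
python3 plan.py 572.1 -10.6 38 -58.15
```

```text
at [572.4 -15.7  43.8] yaw -58.58 tilt [-0.18 -0.09] q [ 0.09  0.69 -0.23  1.85  0.25  0.63 -1.32] F [0.8 0.2 0.1] w 22.7 t 9.0
[-4.5, -2.4, 5.8, 0.2, 0.0, -0.4],
```

>>> arm_command(targets=[[-4.5, -2.4, 1, 0.2, 0, -0.4], [0, 0, 0, 0, 0, 0], [0, 0, 0, 0, 0, 0]])

```text
clock: 9.3
position: [0.5728, -0.0103, 0.044]
tool_rot: [-3.14, -0.001, -1.015]
force: [0.1, 0.5, -0.2]
grip_width: 0.0228
```

```bash
python3 plan.py 572.1 -10.6 38 -58.15;python3 look.py w5; python3 held.py w5 160
```

```text
at [572.8 -10.3  44. ] yaw -58.17 tilt [0.12 0.03] q [ 0.08  0.69 -0.23  1.86  0.26  0.62 -1.33] F [ 0.1  0.5 -0.2] w 22.8 t 9.3
[-0.1, 0.8, 6.0, -0.1, -0.0, -0.0], 
zt -25.1 width 23.6 end y -78.6 tool cx,cy 0.3 1.4 x at y=-40 0.3 dx/dy deg 0.02
world centre [571.8 -11.3  69.1]
dir 31.86
```

>>> arm_command(targets=[[0, 0.7, 3, 0, 0, 0], [0, 0, 2.5, 0, 0, 0], [0, 0, 1, 0, 0, 0], [0, 0, 0, 0, 0, 0]])

```text
clock: 9.75
position: [0.5724, -0.0106, 0.0373]
tool_rot: [-3.139, -0.001, -1.015]
force: [0.3, 0.1, 0.0]
grip_width: 0.0225
```

```bash
python3 plan.py 572.1 -10.6 37 -58.15
```

```text
at [572.4 -10.6  37.3] yaw -58.16 tilt [0.15 0.03] q [ 0.08  0.7  -0.23  1.86  0.26  0.61 -1.33] F [0.3 0.1 0. ] w 22.5 t 9.75
[-0.1, 0.2, 0.3, -0.1, -0.1, -0.0],
```

>>> arm_command(targets=[[0, 0, 0.8, 0, 0, 0], [0, 0, 0.3, 0, 0, 0]])

```text
clock: 9.95
position: [0.5723, -0.0106, 0.036]
tool_rot: [-3.139, -0.001, -1.015]
force: [-0.6, 0.2, -0.3]
grip_width: 0.0225
```

>>> arm_command(targets=[[0, 0, 0, 0, 0, 0], [0, 0, 0, 0, 0, 0], [0, 0, 0, 0, 0, 0], [0, 0, -10, 0, 0, 0], [0, 0, -30, 0, 0, 0], [0, 0, -40, 0, 0, 0], [0, 0, -20, 0, 0, 0], [0, 0, 0, 0, 0, 0]], grip=60)

```text
clock: 10.75
position: [0.5717, -0.0104, 0.1419]
tool_rot: [-3.14, -0.0, -1.015]
force: [0.7, -0.6, -1.6]
grip_width: 0.0514
```

```bash
python3 look.py w6 571.2,-11.4,44;  python3 plan.py 536.2 -251.7 120 -80.02
```

```text
(np.int64(315), np.int64(239)) c [547.7, 25.9] size [159.8, 113.4] ang 32.06
at [571.4 -10.5 140.8] yaw -58.13 tilt [0.06 0.04] q [ 0.11  0.55 -0.28  1.81  0.2   0.81 -1.28] F [0.1 0.1 1.1] w 51.1 t 10.8
[31.0, 26.2, 3.5, -0.0, 0.0, 3.6], [32.7, 24.2, 3.5, -0.0, 0.0, 3.6], [34.1, 22.1, 3.5, -0.0, 0.0, 3.6], [35.5, 19.8, 3.5, -0.0, 0.0, 3.6], [36.7, 17.5, 3.5, -0.0, 0.0, 3.6], [37.7, 15.2, 3.5, -0.0, 0.0, 3.6],
```

>>> arm_command(targets=[[31, 26, 3, 0, 0, 3.6], [33, 24, 3, 0, 0, 3.6], [34, 22, 3, 0, 0, 3.6], [35, 20, 3, 0, 0, 3.6], [37, 17, 3, 0, 0, 3.6], [30, 12, 3, 0, 0, 3], [0, 0, 0, 0, 0, 0], [0, 0, 0, 0, 0, 0]], grip=65)

```text
clock: 11.6
position: [0.5337, -0.2499, 0.1164]
tool_rot: [3.137, 0.004, -1.393]
force: [-0.0, 1.2, 0.5]
grip_width: 0.0557
```

```bash
python3 look.py w7 536.2,-251.7,16;  python3 plan.py 536.2 -251.7 20 -80.02
python3 - <<'E'
from h import *; import pickle
f=pickle.load(open('w6.pkl','rb')); P=cloud(f)*1000
m=((np.abs(P[...,2]-44)<5)&(f['depth']>.1)&(f['color'].max(-1)>90)).astype(np.uint8); m=cv2.morphologyEx(m,cv2.MORPH_OPEN,np.ones((5,5)))
ct=max(cv2.findContours(m,0,2)[0],key=cv2.contourArea); print(cv2.minAreaRect((ray(f,ct[:,0,:],.044)[:,:2]*1000).astype(np.float32)))
E
```

```text
(np.int64(318), np.int64(233)) c [536.5, -251.6] size [159.7, 25.2] ang 9.95
at [ 533.5 -250.   116.4] yaw -79.79 tilt [-0.32  0.18] q [ 0.45  0.6  -0.16  1.78  0.13  0.78 -1.17] F [-0.  -0.3  0. ] w 55.6 t 11.65
[0.7, -0.8, 32.1, 0.1, 0.1, 0.1], [0.7, -0.8, 32.1, 0.1, 0.1, 0.1], [0.7, -0.8, 32.1, 0.1, 0.1, 0.1], 
((571.8045654296875, -12.056079864501953), (158.67764282226562, 23.877174377441406), 31.844669342041016)
```

>>> arm_command(targets=[[2.2, -2.7, 20, 0.1, 0.3, 0.3], [0, 0, 40, 0, 0, 0], [0, 0, 30, 0, 0, 0], [0, 0, 10, 0, 0, 0], [0, 0, 0, 0, 0, 0], [0, 0, 0, 0, 0, 0]])

```text
clock: 12.25
position: [0.5391, -0.2455, 0.0146]
tool_rot: [3.141, -0.0, -1.388]
force: [-0.3, 0.4, 0.3]
grip_width: 0.0553
```

```bash
python3 plan.py 536.5 -251.6 -8 -80.05
```

```text
at [ 539.1 -245.5   14.6] yaw -79.52 tilt [-0.03 -0.01] q [ 0.42  0.75 -0.13  1.81  0.17  0.59 -1.21] F [-0.3  0.4  0.3] w 55.3 t 12.25
[5.6, 3.7, 22.6, 0.0, -0.0, 0.5],
```

>>> arm_command(targets=[[5.6, 3.7, 3, 0, 0, 0.5], [0, 0, 3, 0, 0, 0], [0, 0, 0, 0, 0, 0]])

```text
clock: 12.55
position: [0.538, -0.2527, 0.0114]
tool_rot: [-3.139, -0.002, -1.397]
force: [0.2, 0.4, 0.4]
grip_width: 0.0556
```

```bash
python3 plan.py 536.5 -251.6 -8 -80.05
```

```text
at [ 538.  -252.7   11.4] yaw -80.05 tilt [ 0.2  -0.11] q [ 0.43  0.76 -0.13  1.81  0.17  0.58 -1.2 ] F [0.2 0.4 0.4] w 55.6 t 12.55
[-1.3, 1.3, 19.4, -0.2, -0.1, -0.0],
```

>>> arm_command(targets=[[-1.3, 1.3, 6, -0.2, 0, 0], [0, 0, 8, 0, 0, 0], [0, 0, 5, 0, 0, 0], [0, 0, 0, 0, 0, 0]])

```text
clock: 12.95
position: [0.5367, -0.2519, -0.0085]
tool_rot: [-3.141, -0.003, -1.398]
force: [-0.9, 0.5, -0.2]
grip_width: 0.0558
```

>>> arm_command(targets=[[0, 0, 0, 0, 0, 0], [0, 0, 0, 0, 0, 0], [0, 0, 0, 0, 0, 0], [0, 0, 0, 0, 0, 0], [0, 0, 0, 0, 0, 0]], grip=0)

```text
clock: 13.45
position: [0.5368, -0.2519, -0.0083]
tool_rot: [-3.141, -0.003, -1.397]
force: [0.6, 0.3, -0.2]
grip_width: 0.0228
```

>>> arm_command(targets=[[0, 0, -20, 0, 0, 0], [0, 0, -45, 0, 0, 0], [0, 0, -35, 0, 0, 0], [0, 0, 0, 0, 0, 0]])

```text
clock: 13.85
position: [0.5361, -0.2511, 0.094]
tool_rot: [3.14, -0.002, -1.397]
force: [-0.3, 0.7, -0.1]
grip_width: 0.0226
```

```bash
python3 plan.py 520.6 70.2 100 -58.15
```

```text
at [ 536.1 -251.1   94. ] yaw -80.05 tilt [-0.08 -0.11] q [ 0.44  0.63 -0.15  1.79  0.14  0.73 -1.18] F [-0.3  0.7 -0.1] w 22.6 t 13.85
[-45.6, -5.7, -0.9, 0.0, -0.0, -3.1], [-45.2, -8.2, -0.9, 0.0, -0.0, -3.1], [-44.7, -10.7, -0.9, 0.0, -0.0, -3.1], [-44.0, -13.1, -0.9, 0.0, -0.0, -3.1], [-43.3, -15.5, -0.9, 0.0, -0.0, -3.1], [-42.4, -17.8, -0.9, 0.0, -0.0, -3.1], [-41.3, -20.1, -0.9, 0.0, -0.0, -3.1],
```

>>> arm_command(targets=[[-46, -6, -1, 0, 0, -3.1], [-45, -8, -1, 0, 0, -3.1], [-45, -11, -1, 0, 0, -3.1], [-44, -13, -1, 0, 0, -3.1], [-43, -15, -1, 0, 0, -3.1], [-42, -18, -1, 0, 0, -3.1], [-30, -15, 0, 0, 0, -2.5], [0, 0, 0, 0, 0, 0]])

```text
clock: 14.65
position: [0.5198, 0.0674, 0.0973]
tool_rot: [3.141, -0.003, -1.017]
force: [-0.3, -0.6, -0.6]
grip_width: 0.0225
```

>>> arm_command(targets=[[0, 0, 0, 0, 0, 0]])

```text
clock: 14.75
position: [0.5195, 0.0678, 0.0968]
tool_rot: [3.14, -0.002, -1.016]
force: [-0.2, -0.6, -0.0]
grip_width: 0.0229
```

```bash
python3 look.py w8; python3 held.py w8 160; python3 plan.py 520.6 70.2 45 -58.15
```

```text
zt -24.3 width 23.7 end y -79.3 tool cx,cy 0.3 0.7 x at y=-40 0.3 dx/dy deg 0.0
world centre [519.   67.2 121.1]
dir 31.77
at [519.5  67.8  96.8] yaw -58.24 tilt [ 0.   -0.14] q [-0.05  0.55 -0.26  1.96  0.22  0.66 -1.47] F [ 0.4  1.8 -0.4] w 23.1 t 14.8
[-0.7, -1.1, 25.9, 0.0, -0.1, -0.0], [-0.7, -1.1, 25.9, 0.0, -0.1, -0.0],
```

>>> arm_command(targets=[[-1.7, -2.9, 10, 0, 0, -0.1], [0, 0, 22, 0, 0, 0], [0, 0, 14, 0, 0, 0], [0, 0, 4, 0, 0, 0], [0, 0, 0, 0, 0, 0], [0, 0, 0, 0, 0, 0]])

```text
clock: 15.4
position: [0.5218, 0.0652, 0.0427]
tool_rot: [3.139, -0.003, -1.024]
force: [-0.3, 0.5, -1.1]
grip_width: 0.0229
```

```bash
python3 plan.py 521.1 70.8 36 -58.15
```

```text
at [521.8  65.2  42.7] yaw -58.68 tilt [-0.03 -0.23] q [-0.08  0.64 -0.22  1.98  0.26  0.55 -1.5 ] F [-0.3  0.5 -1.1] w 22.9 t 15.4
[-5.1, -2.3, 6.7, 0.1, -0.2, -0.5],
```

>>> arm_command(targets=[[-5.1, -2.3, 0, 0, -0.2, -0.5], [0, 0, 0, 0, 0, 0], [0, 0, 0, 0, 0, 0]])

```text
clock: 15.7
position: [0.5219, 0.0711, 0.0439]
tool_rot: [3.141, -0.0, -1.015]
force: [-0.1, -0.5, -0.7]
grip_width: 0.0227
```

```bash
python3 look.py w9; python3 held.py w9 160;python3 plan.py 521.1 70.8 36 -58.15
```

```text
zt -24.3 width 23.7 end y -79.3 tool cx,cy 0.3 0.7 x at y=-40 0.3 dx/dy deg -0.0
world centre [521.4  70.5  68.2]
dir 31.82
at [521.9  71.2  44. ] yaw -58.17 tilt [-0.03 -0.02] q [-0.08  0.64 -0.23  1.98  0.26  0.55 -1.5 ] F [-0.2  0.8 -0.9] w 22.9 t 15.75
[-0.1, 0.9, 8.0, 0.0, 0.0, -0.0],
```

>>> arm_command(targets=[[0, 0.7, 4, 0, 0, 0], [0, 0, 3, 0, 0, 0], [0, 0, 1.2, 0, 0, 0], [0, 0, 0, 0, 0, 0]])

```text
clock: 16.15
position: [0.5214, 0.0707, 0.0353]
tool_rot: [3.141, -0.0, -1.015]
force: [0.5, 0.2, 0.6]
grip_width: 0.0228
```

>>> arm_command(targets=[[0, 0, 0, 0, 0, 0], [0, 0, 0, 0, 0, 0], [0, 0, 0, 0, 0, 0], [0, 0, -10, 0, 0, 0], [0, 0, -30, 0, 0, 0], [0, 0, -40, 0, 0, 0], [0, 0, -40, 0, 0, 0], [0, 0, 0, 0, 0, 0]], grip=60)

```text
clock: 16.95
position: [0.5208, 0.0711, 0.1619]
tool_rot: [3.14, 0.001, -1.014]
force: [0.6, -0.4, -0.5]
grip_width: 0.0509
```

```bash
cat > tops.py <<'E'
import sys,pickle
from h import *
f=pickle.load(open(sys.argv[1]+'.pkl','rb')); z=float(sys.argv[2]); P=cloud(f)*1000
m=((np.abs(P[...,2]-z)<5)&(f['depth']>.1)&(f['color'].max(-1)>90)).astype(np.uint8); m=cv2.morphologyEx(m,cv2.MORPH_OPEN,np.ones((5,5)))
for ct in cv2.findContours(m,0,2)[0]:
    if cv2.contourArea(ct)>1500:
        c,s,t=cv2.minAreaRect((ray(f,ct[:,0,:],z/1000)[:,:2]*1000).astype(np.float32)); print(np.round(c,1),np.round(s,1),round(t,2))
E
python3 look.py w10; python3 tops.py w10 44; python3 plan.py 527 253 120 104.3;python3 plan.py 527 253 120 -75.7|head -1
```

```text
[571.3 -11.3] [159.2  25.1] 31.86
[521.4  69.8] [158.4  23.9] 32.02
at [519.9  70.9 159.9] yaw -58.12 tilt [-0.2  -0.04] q [-0.03  0.46 -0.29  1.91  0.18  0.8  -1.43] F [-0.3 -0.1  0. ] w 51.1 t 17.0
[-7.2, -4.9, 1.9, 0.0, 0.0, -7.7], [-6.5, -5.8, 1.9, 0.0, 0.0, -7.7], [-5.6, -6.6, 1.9, 0.0, 0.0, -7.7], [-4.7, -7.3, 1.9, 0.0, 0.0, -7.7], [-3.7, -7.9, 1.9, 0.0, 0.0, -7.7], [-2.6, -8.3, 1.9, 0.0, 0.0, -7.7], [-1.4, -8.6, 1.9, 0.0, 0.0, -7.7], [-0.3, -8.7, 1.9, 0.0, 0.0, -7.7], [0.9, -8.6, 1.9, 0.0, 0.0, -7.7], [2.1, -8.4, 1.9, 0.0, 0.0, -7.7], [3.2, -8.1, 1.9, 0.0, 0.0, -7.7], [4.2, -7.6, 1.9, 0.0, 0.0, -7.7], [5.2, -6.9, 1.9, 0.0, 0.0, -7.7], [6.1, -6.2, 1.9, 0.0, 0.0, -7.7], [6.9, -5.3, 1.9, 0.0, 0.0, -7.7], [7.5, -4.3, 1.9, 0.0, 0.0, -7.7], [8.0, -3.3, 1.9, 0.0, 0.0, -7.7], [8.4, -2.2, 1.9, 0.0, 0.0, -7.7], [8.6, -1.0, 1.9, 0.0, 0.0, -7.7], [8.7, 0.2, 1.9, 0.0, 0.0, -7.7], [8.6, 1.3, 1.9, 0.0, 0.0, -7.7], 
at [519.9  70.9 159.9] yaw -58.12 tilt [-0.2  -0.04] q [-0.03  0.46 -0.29  1.91  0.18  0.8  -1.43] F [-0.3 -0.1  0. ] w 51.1 t 17.0
```

Both long slats are within about 1 mm of target. Now the short slats, turning the jaw half round.

>>> arm_command(targets=[[-7, -5, 2, 0, 0, -7.7], [-6, -6, 2, 0, 0, -7.7], [-6, -7, 2, 0, 0, -7.7], [-5, -7, 2, 0, 0, -7.7], [-4, -8, 2, 0, 0, -7.7], [-3, -8, 2, 0, 0, -7.7], [-1, -9, 2, 0, 0, -7.7], [0, -9, 2, 0, 0, -7.7]], grip=65)

```text
clock: 17.8
position: [0.519, 0.1415, 0.1412]
tool_rot: [3.139, 0.008, 0.099]
force: [-0.0, 0.1, -0.1]
grip_width: 0.0556
```

>>> arm_command(targets=[[1, -9, 2, 0, 0, -7.7], [2, -8, 2, 0, 0, -7.7], [3, -8, 2, 0, 0, -7.7], [4, -8, 2, 0, 0, -7.7], [5, -7, 2, 0, 0, -7.7], [6, -6, 2, 0, 0, -7.7], [7, -5, 2, 0, 0, -7.7], [8, -4, 2, 0, 0, -7.7]])

```text
clock: 18.6
position: [0.5143, 0.2121, 0.1202]
tool_rot: [-3.128, 0.011, 1.222]
force: [-0.1, -0.5, 1.5]
grip_width: 0.0557
```

```bash
python3 plan.py 527 253 120 104.3
```

```text
at [514.3 212.1 120.2] yaw 69.99 tilt [-0.94 -0.32] q [ 0.07  0.68 -0.82  1.83  0.6   0.92  0.2 ] F [-0.1 -0.5  1.5] w 55.7 t 18.6
[8.6, -0.4, 0.0, -0.2, 0.1, -6.9], [8.5, 0.6, 0.0, -0.2, 0.1, -6.9], [8.4, 1.6, 0.0, -0.2, 0.1, -6.9], [8.2, 2.6, 0.0, -0.2, 0.1, -6.9], [7.8, 3.6, 0.0, -0.2, 0.1, -6.9],
```

>>> arm_command(targets=[[8.6, 0, 0, -0.2, 0.1, -6.9], [8.5, 0, 0, -0.2, 0.1, -6.9], [8.4, 1.5, 0, -0.2, 0.1, -6.9], [8, 2.5, 0, -0.2, 0.1, -6.9], [6, 3, 0, -0.2, 0.1, -5], [0, 0, 0, 0, 0, 0], [0, 0, 0, 0, 0, 0]])

```text
clock: 19.3
position: [0.5227, 0.2521, 0.1155]
tool_rot: [-3.135, -0.002, 1.818]
force: [0.7, 0.4, 0.0]
grip_width: 0.0555
```

```bash
python3 look.py w11 526.1,252.3,16; python3 plan.py 526 252.3 -8 104.1
```

```text
(np.int64(315), np.int64(243)) c [526.1, 252.5] size [118.2, 23.2] ang 13.59
at [522.7 252.  115.6] yaw 104.19 tilt [-0.37  0.04] q [ 0.07  0.76 -0.94  1.77  0.72  1.    0.66] F [ 0.2 -0.6 -0.1] w 55.3 t 19.35
[-0.2, 1.1, 41.2, -0.1, -0.0, 0.0], [-0.2, 1.1, 41.2, -0.1, -0.0, 0.0], [-0.2, 1.1, 41.2, -0.1, -0.0, 0.0],
```

>>> arm_command(targets=[[-0.5, 3.3, 20, -0.3, 0, 0.3], [0, 0, 40, 0, 0, 0], [0, 0, 28, 0, 0, 0], [0, 0, 8, 0, 0, 0], [0, 0, 0, 0, 0, 0], [0, 0, 0, 0, 0, 0]])

```text
clock: 19.95
position: [0.5269, 0.2508, 0.0186]
tool_rot: [3.14, -0.001, 1.801]
force: [0.1, 0.6, 0.1]
grip_width: 0.0556
```

```bash
python3 plan.py 526.1 252.5 -8 103.8
```

```text
at [526.9 250.8  18.6] yaw 103.18 tilt [0.07 0.06] q [ 0.01  0.89 -0.83  1.81  0.86  0.85  0.55] F [0.1 0.6 0.1] w 55.6 t 19.95
[1.8, -0.4, 26.6, 0.1, -0.0, -0.6],
```

>>> arm_command(targets=[[1.8, -0.4, 8, 0, 0, -0.6], [0, 0, 10, 0, 0, 0], [0, 0, 7, 0, 0, 0], [0, 0, 1, 0, 0, 0]])

```text
clock: 20.35
position: [0.5277, 0.2531, -0.0064]
tool_rot: [3.136, -0.001, 1.811]
force: [-0.6, -0.3, -0.3]
grip_width: 0.0557
```

>>> arm_command(targets=[[0, 0, 0, 0, 0, 0], [0, 0, 0, 0, 0, 0], [0, 0, 0, 0, 0, 0], [0, 0, 0, 0, 0, 0], [0, 0, 0, 0, 0, 0]], grip=0)

```text
clock: 20.85
position: [0.5279, 0.2534, -0.0059]
tool_rot: [3.136, -0.001, 1.81]
force: [0.5, -0.6, -0.2]
grip_width: 0.0227
```

>>> arm_command(targets=[[0, 0, -20, 0, 0, 0], [0, 0, -45, 0, 0, 0], [0, 0, -45, 0, 0, 0], [0, 0, 0, 0, 0, 0]])

```text
clock: 21.25
position: [0.5263, 0.2532, 0.107]
tool_rot: [3.138, -0.002, 1.811]
force: [0.4, 1.0, -1.0]
grip_width: 0.0225
```

```bash
python3 plan.py 603.7 65.3 120 31.85
```

```text
at [526.3 253.2 107. ] yaw 103.79 tilt [0.15 0.13] q [ 0.06  0.77 -0.92  1.78  0.74  0.98  0.65] F [ 0.4  1.  -1. ] w 22.5 t 21.25
[-22.3, 3.4, -1.4, 0.0, -0.0, 8.0], [-21.6, 6.4, -1.4, 0.0, -0.0, 8.0], [-20.5, 9.4, -1.4, 0.0, -0.0, 8.0], [-19.0, 12.2, -1.4, 0.0, -0.0, 8.0], [-17.1, 14.7, -1.4, 0.0, -0.0, 8.0], [-14.9, 16.9, -1.4, 0.0, -0.0, 8.0], [-12.4, 18.8, -1.4, 0.0, -0.0, 8.0], [-9.7, 20.4, -1.4, 0.0, -0.0, 8.0], [-6.8, 21.5, -1.4, 0.0, -0.0, 8.0],
```

>>> arm_command(targets=[[-22, 3.5, -1.5, 0, 0, 8], [-21.5, 6.5, -1.5, 0, 0, 8], [-20.5, 9.5, -1.5, 0, 0, 8], [-19, 12, -1.5, 0, 0, 8], [-17, 15, -1.5, 0, 0, 8], [-15, 17, -1.5, 0, 0, 8], [-12, 19, -1.5, 0, 0, 8], [-10, 20, -1.5, 0, 0, 8]])

```text
clock: 22.05
position: [0.5944, 0.0825, 0.1202]
tool_rot: [-3.141, -0.007, 0.658]
force: [0.7, 1.5, -0.9]
grip_width: 0.0223
```

>>> arm_command(targets=[[-5, 16, 0, 0, 0, 5], [0, 0, 0, 0, 0, 0], [0, 0, 0, 0, 0, 0]])

```text
clock: 22.35
position: [0.6011, 0.0629, 0.12]
tool_rot: [3.141, -0.006, 0.559]
force: [-0.5, 0.5, -0.1]
grip_width: 0.0226
```

```bash
python3 look.py w12; python3 held.py w12 120; python3 plan.py 603.8 65.2 61 31.85
```

```text
zt -22.1 width 23.7 end y -60.7 tool cx,cy -0.4 -0.7 x at y=-40 -0.5 dx/dy deg 0.16
world centre [600.2  63.2 142.1]
dir 122.22
at [601.1  62.9 119.9] yaw 32.06 tilt [0.3  0.16] q [ 0.23  0.68 -0.64  1.72  0.5   0.9  -0.06] F [ 0.6 -0.5 -0.7] w 22.8 t 22.4
[1.8, -0.2, 29.5, 0.0, -0.2, 0.1], [1.8, -0.2, 29.5, 0.0, -0.2, 0.1],
```

View pics/w12.png

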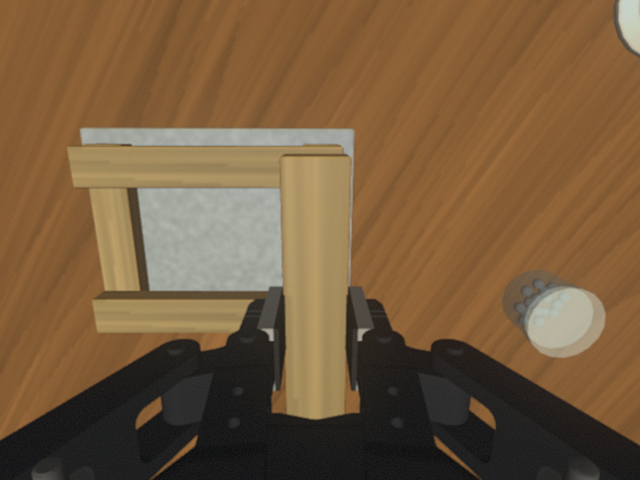

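>>> arm_command(targets=[[3.7, 0, 10, 0, -0.2, 0.3], [0, 0, 25, 0, 0, 0], [0, 0, 18, 0, 0, 0], [0, 0, 4, 0, 0, 0], [0, 0, 0, 0, 0, 0], [0, 0, 0, 0, 0, 0]])

```text
clock: 23.0
position: [0.6039, 0.0706, 0.0594]
tool_rot: [-3.14, -0.003, 0.565]
force: [-0.6, -0.5, 0.5]
grip_width: 0.0226
```

```bash
python3 plan.py 604.5 65 50 31.75
```

```text
at [603.9  70.6  59.4] yaw 32.36 tilt [0.06 0.17] q [ 0.19  0.77 -0.6   1.74  0.57  0.81 -0.12] F [-0.6 -0.5  0.5] w 22.6 t 23.0
[-2.5, 5.0, 9.4, -0.1, -0.1, 0.6],
```

>>> arm_command(targets=[[-2.5, 5, 0, 0, -0.2, 0.6], [0, 0, 0, 0, 0, 0], [0, 0, 0, 0, 0, 0]])

```text
clock: 23.3
position: [0.6054, 0.0647, 0.0611]
tool_rot: [-3.141, -0.001, 0.554]
force: [-0.5, -0.2, -1.0]
grip_width: 0.0225
```

```bash
python3 look.py w13; python3 held.py w13 120; python3 plan.py 604.5 65 50 31.75
```

```text
zt -22.1 width 23.6 end y -60.7 tool cx,cy -0.5 -0.7 x at y=-40 -0.6 dx/dy deg 0.1
world centre [604.6  65.   83.3]
dir 121.81
at [605.5  64.6  61.2] yaw 31.71 tilt [0.01 0.06] q [ 0.2   0.77 -0.6   1.74  0.56  0.81 -0.12] F [ 0.2 -0.9 -0.6] w 22.9 t 23.35
[-0.6, -0.9, 11.2, -0.0, -0.0, -0.0],
```

>>> arm_command(targets=[[-0.6, -0.7, 5, 0, 0, 0], [0, 0, 4, 0, 0, 0], [0, 0, 2, 0, 0, 0], [0, 0, 0, 0, 0, 0]])

```text
clock: 23.75
position: [0.6045, 0.0648, 0.0494]
tool_rot: [-3.141, -0.001, 0.553]
force: [-0.3, -0.6, 0.1]
grip_width: 0.0224
```

```bash
python3 plan.py 604.5 65 50 31.75
```

```text
at [604.5  64.8  49.4] yaw 31.7 tilt [0.03 0.06] q [ 0.19  0.78 -0.59  1.75  0.58  0.79 -0.13] F [-0.3 -0.6  0.1] w 22.4 t 23.75
[0.1, -0.2, -0.6, -0.0, -0.1, -0.1],
```

>>> arm_command(targets=[[0, 0, 0.5, 0, 0, 0], [0, 0, 0, 0, 0, 0]])

```text
clock: 23.95
position: [0.6045, 0.0649, 0.0487]
tool_rot: [-3.141, -0.001, 0.553]
force: [-0.5, 0.0, -0.7]
grip_width: 0.0225
```

>>> arm_command(targets=[[0, 0, 0, 0, 0, 0], [0, 0, 0, 0, 0, 0], [0, 0, 0, 0, 0, 0], [0, 0, -10, 0, 0, 0], [0, 0, -30, 0, 0, 0], [0, 0, -40, 0, 0, 0], [0, 0, -30, 0, 0, 0], [0, 0, 0, 0, 0, 0]], grip=60)

```text
clock: 24.75
position: [0.604, 0.0654, 0.1652]
tool_rot: [-3.14, -0.001, 0.555]
force: [0.3, -0.2, 0.6]
grip_width: 0.0512
```

```bash
python3 look.py w14; python3 tops.py w14 60; python3 plan.py 535 398 120 97.3
```

```text
[603.7  65.3] [ 23.9 119.4] 31.96
at [603.4  65.1 163.5] yaw 31.78 tilt [-0.12  0.08] q [ 0.25  0.64 -0.67  1.68  0.46  0.99 -0.03] F [0.3 0.1 0.1] w 51.5 t 24.8
[13.0, -35.4, 4.8, -0.0, 0.0, -7.3], [17.4, -33.5, 4.8, -0.0, 0.0, -7.3], [21.5, -31.0, 4.8, -0.0, 0.0, -7.3], [25.3, -28.1, 4.8, -0.0, 0.0, -7.3], [28.6, -24.6, 4.8, -0.0, 0.0, -7.3], [31.5, -20.8, 4.8, -0.0, 0.0, -7.3], [33.9, -16.6, 4.8, -0.0, 0.0, -7.3], [35.7, -12.2, 4.8, -0.0, 0.0, -7.3], [37.0, -7.6, 4.8, -0.0, 0.0, -7.3],
```

>>> arm_command(targets=[[13, -35, 3, 0, 0, -7.3], [17, -33, 4, 0, 0, -7.3], [21, -31, 5, 0, 0, -7.3], [25, -28, 5, 0, 0, -7.3], [29, -25, 5, 0, 0, -7.3], [31, -21, 5, 0, 0, -7.3], [34, -17, 5, 0, 0, -7.3]], grip=65)

```text
clock: 25.5
position: [0.5456, 0.3228, 0.1274]
tool_rot: [-3.138, 0.005, 1.468]
force: [0.8, 0.6, -0.9]
grip_width: 0.0553
```

```bash
python3 plan.py 535 398 120 97.3
```

```text
at [545.6 322.8 127.4] yaw 84.1 tilt [-0.21 -0.24] q [-0.1   0.78 -0.85  1.62  0.66  1.05  0.32] F [ 0.8  0.6 -0.9] w 55.3 t 25.5
[36.9, -9.1, 3.7, -0.1, 0.1, -6.6], [37.7, -4.8, 3.7, -0.1, 0.1, -6.6],
```

>>> arm_command(targets=[[37, -9, 3, -0.1, 0.1, -6.6], [25, -4, 3, -0.1, 0.1, -5], [0, 0, 0, 0, 0, 0], [0, 0, 0, 0, 0, 0]])

```text
clock: 25.9
position: [0.5302, 0.3926, 0.1171]
tool_rot: [-3.135, 0.0, 1.691]
force: [1.3, -1.5, -0.9]
grip_width: 0.0556
```

```bash
python3 look.py w15 535,398,16; python3 plan.py 535 398 20 97.3
```

```text
(np.int64(323), np.int64(245)) c [534.7, 397.1] size [118.4, 23.1] ang 7.39
at [530.1 392.6 117.2] yaw 96.88 tilt [-0.36 -0.04] q [-0.2   0.85 -0.88  1.55  0.71  1.09  0.44] F [-0.9  0.8 -0.7] w 55.5 t 25.95
[1.6, 1.8, 32.4, -0.1, -0.0, -0.1], [1.6, 1.8, 32.4, -0.1, -0.0, -0.1], [1.6, 1.8, 32.4, -0.1, -0.0, -0.1],
```

>>> arm_command(targets=[[3.9, 5.1, 20, -0.3, 0, -0.5], [0, 0, 40, 0, 0, 0], [0, 0, 28, 0, 0, 0], [0, 0, 8, 0, 0, 0], [0, 0, 0, 0, 0, 0], [0, 0, 0, 0, 0, 0]])

```text
clock: 26.55
position: [0.5385, 0.3918, 0.0179]
tool_rot: [3.14, 0.002, 1.69]
force: [0.6, 0.6, 0.8]
grip_width: 0.0556
```

```bash
python3 plan.py 534.7 397.1 -8 97.4
```

```text
at [538.5 391.8  17.9] yaw 96.84 tilt [ 0.11 -0.12] q [-0.24  0.97 -0.8   1.58  0.82  0.96  0.37] F [0.6 0.6 0.8] w 55.6 t 26.55
[5.7, -3.1, 25.9, 0.1, 0.1, -0.6],
```

>>> arm_command(targets=[[5.7, -3.1, 3, 0, 0, -0.6], [0, 0, 0, 0, 0, 0], [0, 0, 10, 0, 0, 0], [0, 0, 8, 0, 0, 0], [0, 0, 4, 0, 0, 0], [0, 0, 0, 0, 0, 0]])

```text
clock: 27.15
position: [0.5361, 0.3984, -0.0057]
tool_rot: [3.136, 0.0, 1.701]
force: [-0.0, -0.2, 0.7]
grip_width: 0.0554
```

```bash
python3 plan.py 534.7 397.1 -8 97.4
```

```text
at [536.1 398.4  -5.7] yaw 97.45 tilt [0.33 0.02] q [-0.26  1.   -0.79  1.58  0.85  0.93  0.36] F [-0.  -0.2  0.7] w 55.4 t 27.15
[-1.1, -1.5, 2.3, 0.3, 0.0, 0.1],
```

>>> arm_command(targets=[[-1.1, -1.5, 1, 0.3, 0, 0], [0, 0, 0, 0, 0, 0]])

```text
clock: 27.35
position: [0.5346, 0.3969, -0.0069]
tool_rot: [-3.141, 0.0, 1.701]
force: [0.3, 0.6, 0.3]
grip_width: 0.0556
```

>>> arm_command(targets=[[0, 0, 0, 0, 0, 0], [0, 0, 0, 0, 0, 0], [0, 0, 0, 0, 0, 0], [0, 0, 0, 0, 0, 0], [0, 0, 0, 0, 0, 0]], grip=0)

```text
clock: 27.85
position: [0.5349, 0.3971, -0.0061]
tool_rot: [3.141, -0.0, 1.7]
force: [0.1, -1.0, -0.5]
grip_width: 0.0229
```

>>> arm_command(targets=[[0, 0, -20, 0, 0, 0], [0, 0, -45, 0, 0, 0], [0, 0, -45, 0, 0, 0], [0, 0, -10, 0, 0, 0], [0, 0, 0, 0, 0, 0]])

```text
clock: 28.35
position: [0.5339, 0.3975, 0.1226]
tool_rot: [3.141, -0.001, 1.702]
force: [0.7, 0.2, -0.3]
grip_width: 0.0224
```

```bash
python3 plan.py 488.3 -6.5 125 31.85
```

```text
at [533.9 397.5 122.6] yaw 97.51 tilt [0.   0.05] q [-0.2   0.85 -0.89  1.54  0.71  1.1   0.45] F [ 0.7  0.2 -0.3] w 22.4 t 28.35
[-43.8, -10.9, -0.3, 0.0, -0.0, 7.3], [-44.9, -5.2, -0.3, 0.0, -0.0, 7.3], [-45.2, 0.5, -0.3, 0.0, -0.0, 7.3], [-44.7, 6.2, -0.3, 0.0, -0.0, 7.3], [-43.6, 11.9, -0.3, 0.0, -0.0, 7.3], [-41.7, 17.3, -0.3, 0.0, -0.0, 7.3], [-39.2, 22.5, -0.3, 0.0, -0.0, 7.3], [-36.0, 27.3, -0.3, 0.0, -0.0, 7.3], [-32.3, 31.6, -0.3, 0.0, -0.0, 7.3],
```

>>> arm_command(targets=[[-44, -11, 0, 0, 0, 7.3], [-45, -5, 0, 0, 0, 7.3], [-45, 0.5, 0, 0, 0, 7.3], [-45, 6, 0, 0, 0, 7.3], [-44, 12, 0, 0, 0, 7.3], [-42, 17, 0, 0, 0, 7.3], [-39, 22, 0, 0, 0, 7.3], [-36, 27, 0, 0, 0, 7.3]])

```text
clock: 29.15
position: [0.4817, 0.0313, 0.1186]
tool_rot: [-3.135, 0.001, 0.652]
force: [1.8, -0.3, 0.3]
grip_width: 0.0228
```

>>> arm_command(targets=[[-18, 18, 0, 0, 0, 4], [0, 0, 0, 0, 0, 0], [0, 0, 0, 0, 0, 0]])

```text
clock: 29.45
position: [0.4757, -0.0017, 0.1174]
tool_rot: [-3.136, 0.006, 0.566]
force: [-0.4, 0.3, -0.5]
grip_width: 0.0225
```

```bash
python3 look.py w16; python3 held.py w16 120; python3 plan.py 488.3 -6.5 61 31.85
```

```text
zt -22.1 width 23.7 end y -59.4 tool cx,cy -0.6 0.6 x at y=-40 -0.4 dx/dy deg -0.24
world centre [475.7  -2.6 139.4]
dir 122.21
at [475.7  -1.6 117.3] yaw 32.49 tilt [-0.48  0.08] q [ 0.41  0.53 -0.69  2.05  0.49  0.74 -0.02] F [ 0.   0.2 -0.3] w 22.8 t 29.5
[4.0, 5.5, 28.2, -0.2, 0.2, 0.3], [4.0, 5.4, 28.2, -0.2, 0.2, 0.3],
```

>>> arm_command(targets=[[8.5, 10, 5, -0.4, 0.3, 0.5], [0, 0, 20, 0, 0, 0], [0, 0, 20, 0, 0, 0], [0, 0, 8, 0, 0, 0], [0, 0, 0, 0, 0, 0], [0, 0, 0, 0, 0, 0]])

```text
clock: 30.1
position: [0.4926, -0.0001, 0.0615]
tool_rot: [3.14, -0.003, 0.568]
force: [-0.2, -0.6, -0.7]
grip_width: 0.0229
```

```bash
python3 plan.py 488.2 -5.5 50 31.95
```

```text
at [ 4.926e+02 -1.000e-01  6.150e+01] yaw 32.54 tilt [0.16 0.02] q [ 0.33  0.63 -0.61  2.05  0.6   0.64 -0.11] F [-0.2 -0.6 -0.7] w 22.9 t 30.1
[-6.6, 2.2, 11.5, 0.1, -0.2, 0.6],
```

>>> arm_command(targets=[[-6.6, 2.2, 0, 0.1, -0.1, 0.6], [0, 0, 0, 0, 0, 0], [0, 0, 0, 0, 0, 0]])

```text
clock: 30.4
position: [0.4888, -0.0058, 0.063]
tool_rot: [3.141, -0.003, 0.557]
force: [0.2, 0.7, -0.0]
grip_width: 0.0224
```

```bash
python3 look.py w17; python3 held.py w17 120; python3 plan.py 488.2 -5.5 50 31.95
```

```text
zt -22.1 width 23.6 end y -59.4 tool cx,cy -0.6 0.6 x at y=-40 -0.4 dx/dy deg -0.26
world centre [488.6  -6.7  85. ]
dir 121.63
at [488.8  -6.   62.9] yaw 31.89 tilt [0.13 0.04] q [ 0.35  0.62 -0.61  2.05  0.59  0.64 -0.11] F [ 0.4 -0.3  0.4] w 22.7 t 30.45
[-0.3, -0.7, 12.9, 0.0, -0.1, -0.1],
```

>>> arm_command(targets=[[-0.3, -0.5, 6, 0, 0, -0.2], [0, 0, 5, 0, 0, 0], [0, 0, 2, 0, 0, 0], [0, 0, 0, 0, 0, 0]])

```text
clock: 30.85
position: [0.4885, -0.0058, 0.049]
tool_rot: [3.14, -0.003, 0.56]
force: [-0.9, -0.5, -0.5]
grip_width: 0.0225
```

```bash
python3 plan.py 488.2 -5.5 49 31.95
```

```text
at [488.5  -5.8  49. ] yaw 32.09 tilt [0.17 0.03] q [ 0.33  0.65 -0.59  2.06  0.62  0.61 -0.13] F [-0.9 -0.5 -0.5] w 22.5 t 30.85
[-0.0, -0.4, 0.0, 0.1, -0.2, 0.1],
```

>>> arm_command(targets=[[0, 0, 0.4, 0, 0, 0], [0, 0, 0, 0, 0, 0]])

```text
clock: 31.05
position: [0.4883, -0.0057, 0.0484]
tool_rot: [3.141, -0.003, 0.56]
force: [-0.1, 1.0, 0.1]
grip_width: 0.0226
```

>>> arm_command(targets=[[0, 0, 0, 0, 0, 0], [0, 0, 0, 0, 0, 0], [0, 0, 0, 0, 0, 0], [0, 0, -10, 0, 0, 0], [0, 0, -30, 0, 0, 0], [0, 0, -40, 0, 0, 0], [25, 0, -45, 0, 0, 0], [30, 0, -45, 0, 0, 0]], grip=60)

```text
clock: 31.85
position: [0.5281, 0.0213, 0.2177]
tool_rot: [-3.137, 0.006, 0.561]
force: [0.4, -0.8, 0.4]
grip_width: 0.0516
```

>>> arm_command(targets=[[0, 0, -20, 0, 0, 0], [0, 0, 0, 0, 0, 0], [0, 0, 0, 0, 0, 0], [0, 0, 0, 0, 0, 0]])

```text
clock: 32.25
position: [0.5311, 0.024, 0.2458]
tool_rot: [-3.14, -0.003, 0.563]
force: [0.1, 1.2, -1.9]
grip_width: 0.0515
```

```bash
python3 look.py w18; python3 tops.py w18 60; echo; python3 tops.py w18 44; python3 -c "
from h import *
f=grab('top'); save(f,'top1.png')
from workcell import bot; print(bot.observe()['position'],bot.observe()['clock'])"
```

```text
[603.1  64.8] [ 24.7 119.1] 32.04
[489.2  -6.7] [ 24.3 119.8] 32.14

[571.8 -10.8] [112.4  24.6] 32.24
[769.4 104.9] [52.2 49.7] 32.24
[521.3  69.6] [112.9  24. ] 32.27
[0.53100586 0.02397227 0.24532838] 32.35
```

View pics/w18.png

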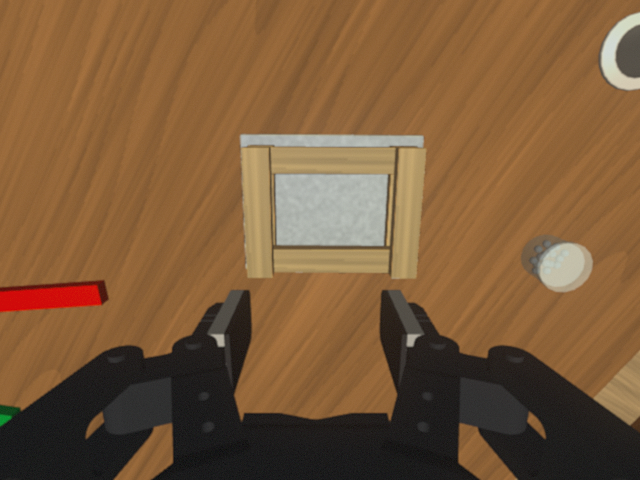

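View pics/top1.png

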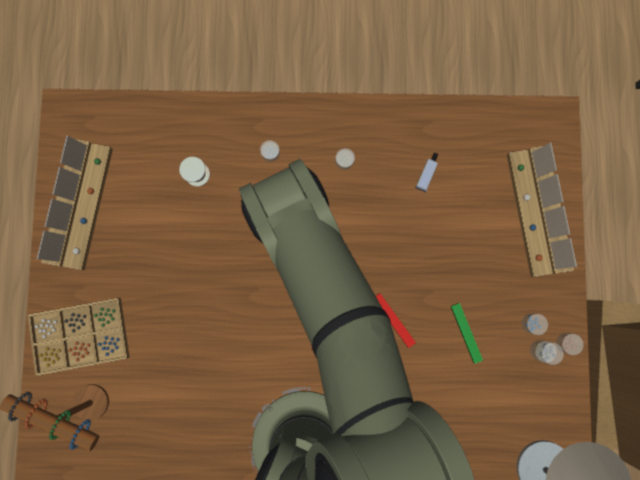

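The stack is square and flush within about 1 mm. The bystanders are at the same pixels as at the start, and the gripper is clear.

```bash
python3 -c "
from workcell import bot; print(bot.job_done())"
```

```text
the job is handed in; nothing more can be done
None
```

The display riser is built and handed in at about 32 s of the 72 s allowed. The two long slats lie across the ends of the cleats, and the two short slats lie across them, directly above the cleats.

**Final wrist view:**

| Check | Measured | Should be |
|---|---|---|
| Short slat tops (depth) | about 60 mm | 60 mm |
| Long slat tops (depth) | about 44 mm | 44 mm |
| Distance between short slat centre lines | 134.6 mm | 136 mm |
| Angles of all four slats | 32.0–32.3° | 31.85° (riser) |

- **Position:** each slat centre is within about 1 mm of its target.
- **Bystanders:** in the top view the jars, spool and glue tube stand at the same pixels as at the start. Nothing touches the gripper.

**Checks that failed or disagreed:**
- **Fingertip position:** the first grasp closed on air because the fingertips stand about 15 mm behind the reported TCP, not 17 mm ahead as the text says. I measured this from depth and allowed for it in every later grasp.
- **Short slat spacing:** the reading is 1.4 mm under nominal. An earlier closer look put the far short slat within 0.2 mm of target, so the near one may sit up to about 1 mm too far in, which is also about the size of the measuring error.

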